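Walk the die block round to the fence

TASK

The heavy aluminium die block stands askew in front of the steel fence: push it round by its corners until the face with the two grooves looks squarely at the fence while still standing clear of it. Then slide it straight up flush against the fence, with the middle of that face at the fence's upright pin, and draw the hand back. Only push it with the fingers, never lift or tip it, and leave everything else where it stands.

Things in the scene. Friction and masses are not known exactly. Their poses are not given: they have to be found in the camera images.
- block: plain aluminium block, 90 (its x) by 112 (its y) by 34 high, 0.8 to 1.0 kg, loose on the table. Origin: centre of its underside; z up. Its +x side is the grooved face: two upright slots 12 wide, 16 deep, centred 25 either side of the middle; other sides plain, dark inlay on top. At the start its +x is turned about 35 to 75 degrees counter-clockwise (seen from above) from the fence's +x
- block_face (a point): point at the middle of the block's grooved face, at the foot: 45 mm from the block's origin along its +x; same axes as the block
- fence: steel fence fixed to the table, 260 long, 22 high, 18 thick with a 5 high foot behind. Origin: on its front face (robot side), at the foot, mid-length; x into the fence, away from the block, y along it, z up. A pin 12 across rises at mid-length (x 9, y 0) to 56. Block flush and centred: axes parallel, block origin at fence x -45, y 0; at the start at x -170 to -145, y -60 to 60
- wheel: model car wheel with black tyre lying flat, 64 across, 26 high, beside the left part of the work area (a bystander; origin at the centre of its underside)
- motor: small steel electric motor standing upright, 36 across, 52 high with a 12 shaft on top, beside the right part of the work area (a bystander; origin at the centre of its underside)
- damper: small shock absorber lying behind the fence, 84 long, 18 wide and high (a bystander; origin at the centre of its underside)
- jar: small glass paint jar with white lid standing behind the fence, 34 across, 42 high (a bystander; origin at the centre of its underside)
- bottle: upright clear drinking bottle, 62 across, 200 high, on the left (a bystander; origin at the centre of its underside)
- wrench: flat steel wrench lying on the right near side, 150 long (a bystander; origin at the centre of its underside)
There are look-alikes about, which are no part of the job. Of the things that look like the block, the largest one is meant.

How it is judged:
On the way, in this order (a step that is already met when the one before it is completed fails the run):
1. the block has been turned so that its grooved face looks squarely at the fence (within 10 degrees), the middle of that face still at least 12 mm clear of the fence (angle between the x axis of block and the x axis of fence, either way round below 0.17 rad and x of fence in the frame of block above 0.02 m and x of block_face in the frame of fence below -0.012 m), for 0.2 s.
2. the block stands flush against the fence (angle between the x axis of block and the x axis of fence, either way round below 0.06 rad and x of fence in the frame of block above 0.02 m and x of block_face in the frame of fence above -0.005 m), for 0.2 s.
At the end, for the whole second after the job is handed in: the block stands flat and still on the table, grooved face to the fence, parallel within 0.06 rad, the middle of that face within 5 mm of the fence's front and within 15 mm of the pin along the fence (all of step 2 and y of block_face in the frame of fence between -0.015 and 0.015 m and height (world z) of block below 0.005 m and angle between block's own z axis and vertical below 0.05 rad and linear speed of block below 0.01 m/s and angular speed of block below 0.1 rad/s); the robot touches nothing.
It fails at once if the block is lifted or tipped (height (world z) of block above 0.01 m or angle between block's own z axis and vertical above 0.12 rad).
It fails at once if a bystander is shifted by more than 20 mm or tipped over (distance of any of wheel, motor, damper, jar, bottle, wrench from where it was at the start of the episode above 0.02 m or angle between any of wheel, motor, damper, jar, bottle, wrench's own z axis and vertical above 0.3 rad).
It also fails if it takes over 72 s, if anything falls off the work surface, if the arm or the gripper's body presses on something with over 40 N, if the wrist force passes 120 N, or if a joint passes its speed limit or range.

ROBOT

A 6-joint arm with a two-finger parallel gripper is mounted at the origin on the work surface. World frame = base frame: x ahead of the robot, y to its left, z up, the work surface at z = 0. Lengths are in m, angles in rad, forces in N, time in s.
With the tool pointing down it reaches from about 0.375 to 0.925 m from the base axis. Payload 5.7 kg.
Tool frame: the origin (TCP) lies on the mounting face of the last link; the fingertips stand 173 mm ahead of it and the grasp point (between the pads) lies 155 mm ahead of it; z points along the fingers, y is the line along which they close (so a half turn about z gives the same grasp; the last joint's range is limited). The gripper opens to 85 mm and grips with 20 to 120 N. Pads are 22 mm wide; open, the fingers measure 114 mm over their backs; the gripper's body (76 mm by 85 mm) begins 54 mm behind the grasp point. The pads swing forward as they close: fully open they stand 13 mm farther back than shut.
Start: joints at [-1.319, 0.359, 1.51, -0, 1.272, -0.115], TCP at [0.215, -0.56, 0.405] pointing down, gripper open.
Joint ranges: [-2.97, 2.97], [-1.01, 2.36], [0.21, 2.38], [-0.96, 4.11], [0.2, 2.71], [-2.98, 2.98]. Speed limits (rad/s): [2.39, 2.39, 3.14, 3.14, 3.14, 3.14].

INTERFACE

Orientations are given as a unit quaternion [x, y, z, w].
In Python, from rig import readout, grab_frame, calibration, order, spotter gives the robot as it stands. The module is installed in compiled form; this text tells all that it offers.
- The arm moves only by the shell command python3 -m pendant 'ROWS' [FORCE]. ROWS is JSON, a list that holds one entry, the list of rows, each a list of 7 numbers: the opening, from -1 (shut) to 1 (fully open), then the shift along the world's x, y, z in m, then the turn, a rotation vector about the world's x, y, z in rad. A call has 1 to 20 rows; each row is the pose to reach, as a shift and turn from the pose commanded when the call began; what a row does not reach only later rows make up. A row lasts 1/12 s, in which the tool goes at most 41.7 mm and 7.16 degrees, less where a joint would pass 70% of its speed; a pose out of reach is approached as far as the arm can. A call with a gripper value outside its range is refused whole. The fingers move at their own pace and stop on an object; FORCE is the grip in N (left out, the last holds). Time passes only in rows, so rows that repeat a pose let the fingers close. It gives the time, the measured TCP pose, the force, the opening and the grip force at its end, in the units of the state.
- readout.state(): the state, without advancing time (a new reading comes with each control period).
- grab_frame(name): name is "scene" or "top" or "wrist"; returns (picture, depth): 384x512x3 uint8, blue, green, red; 384x512 float32, m along the optical axis (not along the pixel's ray), 0 where there is no reading.
- calibration(name): a dict with "fx", "fy", "cx", "cy" (pixels), "R" (3x3) and "t" (3): a world point X has camera coordinates R X + t; the wrist camera has in their place "tool_from_camera" (4x4, takes a point from camera to tool coordinates, whose origin is the TCP and whose axes are the flange's). Camera axes: x right, y down, z forward; pixel columns grow to the right and rows downward; lengths in m; the calibration is good to about 2 mm. A picture is of the moment at which its call begins: read the wrist's pose just before it. calibration takes no time and is no camera call.
- order.hand_in(): hands the job in; it is judged then, once.
Trained networks look in the newest picture that a camera, given by its name, has taken for a name from the list of things; names that differ only in an ending like _2 or _b are one class to them, and where a whole thing is asked for, a point or a joint stands for the part that bears it (a point fixed in the world has none). Each returns a list of dicts, best first, with "confidence" (0 to 1); they miss things now and then, are a little off and sometimes report something else, mostly with a low value. They report only what shows in the picture. A call takes as long as a camera call. They do not tell look-alikes from the thing itself.
- spotter.cut_out(camera, thing): "region" (384x512 bool, what is visible of it) and "xy" ([column, row] in pixels, amid what is visible of it).
The state is a dict: "time": time; "joints": joint angles; "dq": joint speeds; "effort": joint torques, N m; "tool_pos": TCP position; "tcp_rot": TCP orientation; "wrist_force": force on the tool from outside, world axes, zero at the start; "wrist_torque": the same for the moment, N m; "opening": finger opening in m; "grip_force": force on a finger pad.
Only numpy, scipy, OpenCV 4.12 (cv2) and the standard library are available. Lean on these libraries where they do the work, as an engineer would, in place of code of your own. Each camera call takes 0.05 s, during which the arm holds its last target. There are 200 camera calls.

## Working session

There is one attempt and no reset: what is moved stays moved. The work goes in short steps, Python scripts to look and compute and a shell command to move; the robot and the scene stay as the last step left them, time stands still between calls to the robot, and variables do not carry over. Pictures are saved under pics/ and viewed, at most 10 in all, crops included, and the job is handed in when it is done.

```bash
mkdir -p pics; cat > h.py <<'E'
import numpy as np, cv2
from rig import readout, grab_frame, calibration, order, spotter
def pts(cam,d):
    c=calibration(cam); v,u=np.mgrid[0:384,0:512]
    P=np.stack([(u-c["cx"])/c["fx"]*d,(v-c["cy"])/c["fy"]*d,d],-1)
    return (P-c["t"])@c["R"]   # R^T(P-t)
E
python3 - <<'E'
from h import *
s=readout.state(); print(s["time"],s["tool_pos"],s["tcp_rot"],s["opening"])
for n in ("top","scene"):
    im,d=grab_frame(n); cv2.imwrite(f"pics/{n}0.png",im); np.save(f"{n}0.npy",d)
    P=pts(n,d)
    for t in ("block","fence","wheel","motor","damper","jar","bottle","wrench"):
        for r in spotter.cut_out(n,t)[:3]:
            m=r["region"]&(d>0); q=P[m]
            print(n,t,round(r["confidence"],2),np.round(r["xy"]),m.sum(),np.round(np.median(q,0),3),np.round(np.percentile(q,[2,98],axis=0),3).tolist())
E
```

```text
0.0 [ 0.21507457 -0.55974496  0.40384921] [ 9.83231035e-01  1.82361957e-01 -5.87364662e-05 -9.19438309e-04] 0.08512873485274251
top block 0.74 [264. 210.] 1496 [0.532 0.01  0.033] [[0.473, -0.048, -0.001], [0.592, 0.068, 0.039]]
top block 0.61 [260. 280.] 673 [0.356 0.014 0.023] [[0.328, -0.025, 0.016], [0.385, 0.048, 0.029]]
top block 0.61 [206. 260.] 722 [0.401 0.158 0.023] [[0.36, 0.117, -0.001], [0.44, 0.198, 0.028]]
top fence 0.9 [285. 154.] 1560 [ 0.697 -0.05   0.008] [[0.666, -0.178, -0.001], [0.732, 0.068, 0.028]]
top wheel 0.97 [202. 168.] 416 [0.654 0.168 0.025] [[0.627, 0.141, 0.009], [0.685, 0.196, 0.031]]
top motor 0.7 [374. 218.] 204 [ 0.517 -0.28   0.047] [[0.503, -0.299, 0.005], [0.535, -0.266, 0.055]]
top damper 0.71 [265. 124.] 151 [ 0.79  -0.002  0.016] [[0.778, -0.042, 0.003], [0.804, 0.034, 0.022]]
top jar 0.48 [309. 129.] 135 [ 0.763 -0.13   0.039] [[0.753, -0.145, 0.006], [0.781, -0.117, 0.046]]
top bottle 0.64 [ 98. 164.] 976 [0.638 0.433 0.124] [[0.618, 0.413, -0.002], [0.711, 0.489, 0.201]]
top wrench 0.89 [414. 264.] 415 [ 0.393 -0.39   0.006] [[0.33, -0.43
[... 566 characters left out ...]
257.] 289 [ 0.528 -0.29   0.041] [[0.505, -0.302, 0.006], [0.537, -0.272, 0.054]]
scene damper 0.74 [323. 242.] 214 [ 0.794 -0.011  0.015] [[0.779, -0.047, -0.001], [0.805, 0.031, 0.02]]
scene jar 0.8 [294. 266.] 226 [ 0.771 -0.14   0.04 ] [[0.755, -0.148, 0.006], [0.783, -0.121, 0.045]]
scene bottle 0.84 [362. 119.] 939 [0.655 0.423 0.097] [[0.621, 0.411, 0.002], [0.678, 0.456, 0.2]]
scene bottle 0.28 [247. 196.] 1181 [ 0.547 -0.002  0.033] [[0.477, -0.057, 0.002], [0.6, 0.062, 0.037]]
scene wrench 0.86 [ 98. 269.] 535 [ 0.389 -0.394  0.007] [[0.323, -0.44, -0.002], [0.452, -0.35, 0.01]]
scene wrench 0.2 [248. 196.] 1145 [ 0.545 -0.003  0.033] [[0.478, -0.057, 0.005], [0.598, 0.062, 0.037]]
```

```bash
python3 - <<'E'
from h import *
im=cv2.imread("pics/top0.png"); d=np.load("top0.npy"); P=pts("top",d)
crop=im[100:310,170:400]; cv2.imwrite("pics/topcrop.png",cv2.resize(crop,None,fx=2.8,fy=2.8,interpolation=cv2.INTER_CUBIC)[:600])
# fence top face
z=P[...,2]; v,u=np.mgrid[0:384,0:512]
m=(z>.016)&(z<.028)&(P[...,0]>.64)&(P[...,0]<.75)&(P[...,1]>-.2)&(P[...,1]<.1)
print("fence",cv2.minAreaRect(P[m][:,:2].astype(np.float32)),m.sum())
m=(z>.045)&(z<.062)&(P[...,0]>.64)&(P[...,0]<.74)&(abs(P[...,1]+.05)<.06); print("pin",np.median(P[m],0),m.sum())
for x,y in ((.532,.01),(.356,.014),(.401,.158)):
    m=(z>.015)&(z<.045)&(np.hypot(P[...,0]-x,P[...,1]-y)<.08)&(P[...,0]<.64)
    if x==.532: m&=z>.026
    n,l=cv2.connectedComponents(m.astype(np.uint8)); k=np.bincount(l[l>0]).argmax(); q=P[l==k]
    r=cv2.minAreaRect(q[:,:2].astype(np.float32)); print(np.median(q[:,2]),r,np.round(cv2.boxPoints(r),3).tolist())
E
```

```text
fence ((0.6849921941757202, -0.05461198091506958), (0.25881510972976685, 0.020505843684077263), 83.84514617919922) 602
pin [ 0.68423992 -0.05424409  0.05613788] 20
0.03352274010091087 ((0.5348818302154541, 0.009538255631923676), (0.0903271809220314, 0.11256328970193863), 51.226715087890625) [[0.46299999952316284, 0.009999999776482582], [0.550000011920929, -0.061000000685453415], [0.6069999933242798, 0.009999999776482582], [0.5189999938011169, 0.07999999821186066]]
0.023253939144773875 ((0.3585222065448761, 0.013009615242481232), (0.06218910589814186, 0.07705088704824448), 4.74887228012085) [[0.3240000009536743, 0.04899999871850014], [0.3310000002384186, -0.02800000086426735], [0.3930000066757202, -0.023000000044703484], [0.38600000739097595, 0.05400000140070915]]
0.0229766842860161 ((0.4024430215358734, 0.15682736039161682), (0.06274324655532837, 0.07693041861057281), 43.05354309082031) [[0.3529999852180481, 0.164000004529953], [0.4059999883174896, 0.10700000077486038], [0.4519999921321869, 0.15000000596046448], [0.39899998903274536, 0.20600000023841858]]
```

View pics/topcrop.png

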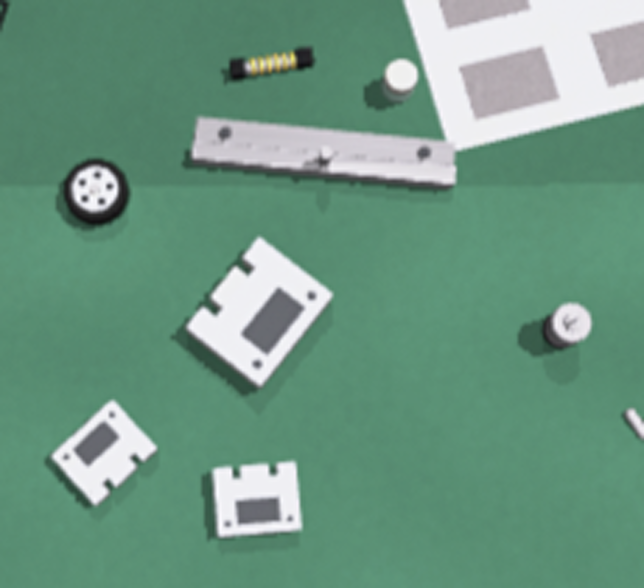

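The crop shows three block-like things: the large one at top-view px (264,210), and two small ones at (260,280) and (206,260). The large one measures 90x112 and 34 high. The others are about 62x77x23, so the large one is the block. Its grooves face up-left, at world yaw about 51°. The fence's x axis is at about -6° and the pin at (0.684,-0.054), so the block must turn about 57° clockwise. I'll push on its +y side near the grooved corner.

```bash
python3 -m pendant '[[[-1,0.25,0.2,0,0,0,-0.475],[-1,0.25,0.2,0,0,0,-0.475],[-1,0.25,0.2,0,0,0,-0.475],[-1,0.25,0.2,0,0,0,-0.475],[-1,0.25,0.2,0,0,0,-0.475],[-1,0.25,0.2,0,0,0,-0.475],[-1,0.25,0.2,0,0,0,-0.475],[-1,0.25,0.2,0,0,0,-0.475],[-1,0.273,0.656,0,0,0,-0.475],[-1,0.273,0.656,0,0,0,-0.475],[-1,0.273,0.656,0,0,0,-0.475],[-1,0.273,0.656,0,0,0,-0.475],[-1,0.273,0.656,0,0,0,-0.475],[-1,0.273,0.656,0,0,0,-0.475],[-1,0.273,0.656,0,0,0,-0.475],[-1,0.273,0.656,0,0,0,-0.475],[-1,0.273,0.656,0,0,0,-0.475],[-1,0.273,0.656,0,0,0,-0.475],[-1,0.273,0.656,0,0,0,-0.475],[-1,0.273,0.656,0,0,0,-0.475]]]'
```

```text
time: 2.57
tool_pos: [0.4879, 0.1018, 0.405]
tcp_rot: [0.999, -0.051, 0.0, -0.002]
wrist_force: [0.2, -0.0, 0.4]
opening: 0.0002
grip_force: 0.0
```

```bash
python3 -m pendant '[[[-1,0,0,-0.2,0,0,0],[-1,0,0,-0.2,0,0,0],[-1,0,0,-0.2,0,0,0],[-1,0,0,-0.2,0,0,0],[-1,0,0,-0.2,0,0,0],[-1,0,0,-0.2,0,0,0],[-1,0,0,-0.2,0,0,0]]]'; python3 - <<'E'
from h import *
s=readout.state(); p=s["tool_pos"]; print(p,s["tcp_rot"],s["wrist_force"])
im,d=grab_frame("scene"); cv2.imwrite("pics/s1.png",cv2.resize(im[90:290,130:400],None,fx=2.9,fy=2.9))
P=pts("scene",d); m=(np.hypot(P[...,0]-p[0],P[...,1]-p[1])<.03)&(P[...,2]<.12)
for a in np.arange(0,.12,.01):
    k=m&(P[...,2]>=a)&(P[...,2]<a+.01); print(round(a,2),k.sum(),np.round(P[k].min(0),3) if k.any() else "",np.round(P[k].max(0),3) if k.any() else "")
E
```

```text
time: 3.15
tool_pos: [0.4875, 0.0955, 0.2036]
tcp_rot: [0.999, -0.054, -0.002, 0.0]
wrist_force: [0.5, -0.7, 0.3]
opening: -0.0
grip_force: 0.0
[0.48748003 0.09552663 0.2036273 ] [ 9.98527279e-01 -5.42054202e-02 -2.23520340e-03  2.23355061e-04] [ 0.54140035 -0.70481998  0.26162352]
0.0 53 [0.459 0.076 0.   ] [0.516 0.124 0.003]
0.01 0  
0.02 0  
0.03 10 [0.489 0.086 0.032] [0.498 0.104 0.039]
0.04 25 [0.478 0.08  0.04 ] [0.497 0.107 0.05 ]
0.05 27 [0.478 0.078 0.051] [0.497 0.107 0.06 ]
0.06 16 [0.486 0.079 0.06 ] [0.498 0.106 0.07 ]
0.07 23 [0.491 0.067 0.07 ] [0.501 0.123 0.08 ]
0.08 52 [0.472 0.067 0.08 ] [0.503 0.123 0.09 ]
0.09 32 [0.47  0.075 0.091] [0.505 0.122 0.1  ]
0.1 37 [0.487 0.072 0.1  ] [0.505 0.109 0.11 ]
0.11 28 [0.482 0.067 0.11 ] [0.504 0.111 0.119]
```

The picture data puts the closed tip at 0.031 with the TCP at 0.204, which matches the stated 173 mm. I'll lower the hand and make the first push.

```bash
python3 -m pendant '[[[-1,0,0,-0.018,0,0,0],[-1,0.008,-0.007,-0.018,0,0,0],[-1,0.016,-0.014,-0.018,0,0,0],[-1,0.022,-0.015,-0.018,0,0,0],[-1,0.028,-0.016,-0.018,0,0,0],[-1,0.034,-0.017,-0.018,0,0,0],[-1,0.040,-0.018,-0.018,0,0,0],[-1,0.046,-0.019,-0.018,0,0,0],[-1,0.050,-0.020,-0.018,0,0,0],[-1,0.050,-0.020,-0.018,0,0,0]]]'
cat >> h.py <<'E'
FO=np.array([.6757,-.053]); FA=-.1073
fx=np.array([np.cos(FA),np.sin(FA)]); fy=np.array([-fx[1],fx[0]])
def block(yaw0):
    s=readout.state(); tp=s["tool_pos"]
    im,d=grab_frame("top"); P=pts("top",d); z=P[...,2]
    m=(z>.029)&(z<.038)&(P[...,0]>.44)&(P[...,0]<.67)&(abs(P[...,1])<.14)
    m=cv2.morphologyEx(m.astype(np.uint8),cv2.MORPH_OPEN,np.ones((3,3)))
    n,l=cv2.connectedComponents(m); k=np.bincount(l[l>0]).argmax(); q=P[l==k][:,:2]
    r=cv2.minAreaRect(q.astype(np.float32)); c=np.array(r[0])
    a=[x for x in (r[2]+90*np.arange(-2,3))]; yaw=min(a,key=lambda x:abs(x-yaw0))
    y=np.radians(yaw); ex=np.array([np.cos(y),np.sin(y)]); ey=np.array([-ex[1],ex[0]]); R=np.stack([ex,ey])
    print("block",c.round(4),"size",np.round(r[1],4),"n",len(q),"yaw",round(yaw,1),"rel fence deg",round(yaw-np.degrees(FA),1),
      "fence xy",np.round([(c-FO)@fx,(c-FO)@fy],4),"gap face",round(-(c+.045*ex-FO)@fx,4))
    print("tcp",tp.round(4),"in block",(R@(tp[:2]-c)).round(4),"F",s["wrist_force"].round(1),"t",s["time"])
    print("ex",ex.round(3),"ey",ey.round(3))
    return im
E
python3 - <<'E'
from h import *
im=block(30); cv2.imwrite("pics/t2.png",cv2.resize(im[100:310,170:400],None,fx=2.8,fy=2.8))
E
```

```text
time: 4.03
tool_pos: [0.5397, 0.0758, 0.1873]
tcp_rot: [0.999, -0.054, 0.001, -0.0]
wrist_force: [-0.3, 1.9, 1.1]
opening: -0.0001
grip_force: 1.0
block [ 0.5553 -0.015 ] size [0.0895 0.0837] n 587 yaw 31.2 rel fence deg 37.4 fence xy [-0.1238  0.0249] gap face 0.088
tcp [0.5397 0.0758 0.1873] in block [0.0337 0.0858] F [-0.3  1.9  1.1] t 4.0333
ex [0.855 0.519] ey [-0.519  0.855]
```

View pics/t2.png

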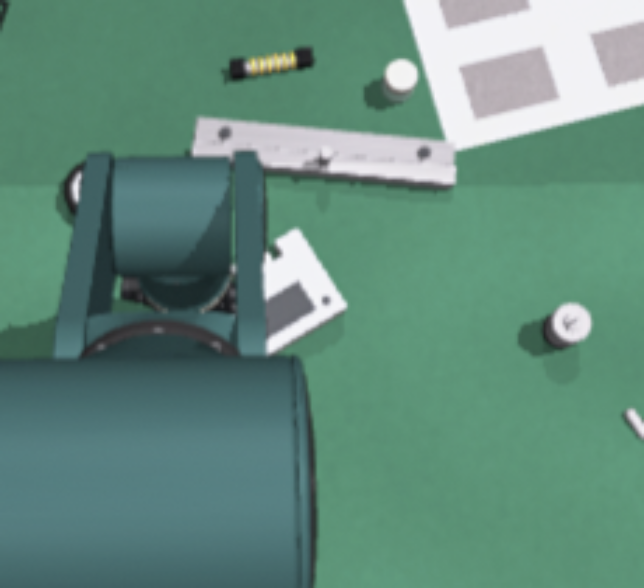

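The arm hides the block's +y half in this view (crop around (200,300)). From the visible end, the yaw is about 31° and the centre about (0.548,-0.003), close to what I predicted. I'll keep turning it.

```bash
sed -i 's|    print("block"|    w=r[1][1] if abs((yaw-r[2])%180)<1 or abs((yaw-r[2])%180)>179 else r[1][0]\n    c=c+ey*max(0,(.112-w)/2)\n    print("block"|' h.py
python3 -m pendant '[[[-1,0.007,-0.003,0,0,0,0],[-1,0.013,-0.006,0,0,0,0],[-1,0.019,-0.009,0,0,0,0],[-1,0.025,-0.012,0,0,0,0],[-1,0.031,-0.015,0,0,0,0],[-1,0.037,-0.018,0,0,0,0],[-1,0.037,-0.018,0,0,0,0]]]'
python3 - <<'E'
from h import *
block(8)
E
```

```text
time: 4.67
tool_pos: [0.577, 0.057, 0.1867]
tcp_rot: [0.999, -0.054, 0.001, 0.0]
wrist_force: [0.0, 0.4, 0.2]
opening: -0.0
grip_force: 0.2
block [ 0.5591 -0.0176] size [0.0911 0.053 ] n 410 yaw 6.3 rel fence deg 12.4 fence xy [-0.1197  0.0227] gap face 0.0758
tcp [0.577  0.057  0.1867] in block [0.026  0.0722] F [0.  0.4 0.2] t 4.6667
ex [0.994 0.11 ] ey [-0.11   0.994]
```

```bash
python3 -m pendant '[[[-1,0,0.010,0,0,0,0],[-1,-0.006,0.010,0,0,0,0],[-1,-0.013,0.010,0,0,0,0],[-1,-0.013,0.004,0,0,0,0],[-1,-0.012,-0.002,0,0,0,0],[-1,-0.010,-0.008,0,0,0,0],[-1,-0.007,-0.013,0,0,0,0],[-1,-0.004,-0.018,0,0,0,0],[-1,-0.001,-0.023,0,0,0,0],[-1,0.001,-0.027,0,0,0,0],[-1,0.001,-0.027,0,0,0,0]]]'
python3 - <<'E'
from h import *
block(-6)
E
```

```text
time: 5.63
tool_pos: [0.5771, 0.0298, 0.1867]
tcp_rot: [0.999, -0.054, 0.001, 0.0]
wrist_force: [0.8, 0.1, 0.3]
opening: -0.0
grip_force: 0.0
block [ 0.567  -0.0394] size [0.0368 0.0733] n 266 yaw -6.2 rel fence deg -0.0 fence xy [-0.1095  0.0019] gap face 0.0645
tcp [0.5771 0.0298 0.1867] in block [0.0026 0.0698] F [0.8 0.1 0.3] t 5.6333
ex [ 0.994 -0.108] ey [0.108 0.994]
```

```bash
python3 -m pendant '[[[-1,0.001,0.02,0,0,0,0],[-1,0,0.02,0.04,0,0,0],[-1,0,0.02,0.08,0,0,0],[-1,0,0.03,0.12,0,0,0],[-1,-0.12,0.22,0.12,0,0,0],[-1,-0.12,0.22,0.12,0,0,0],[-1,-0.12,0.22,0.12,0,0,0],[-1,-0.12,0.22,0.12,0,0,0],[-1,-0.12,0.22,0.12,0,0,0],[-1,-0.12,0.22,0.12,0,0,0],[-1,-0.12,0.22,0.12,0,0,0]]]'
python3 - <<'E'
from h import *
im=block(-6); cv2.imwrite("pics/t3.png",cv2.resize(im[100:310,170:400],None,fx=2.8,fy=2.8))
E
```

```text
time: 6.6
tool_pos: [0.4536, 0.2534, 0.3068]
tcp_rot: [0.999, -0.052, -0.001, -0.0]
wrist_force: [-0.2, -0.5, -0.8]
opening: -0.0004
grip_force: 0.0
block [ 0.5604 -0.0394] size [0.1119 0.0893] n 1044 yaw -7.8 rel fence deg -1.6 fence xy [-0.1161  0.0011] gap face 0.0711
tcp [0.4536 0.2534 0.3068] in block [-0.1455  0.2756] F [-0.2 -0.5 -0.8] t 6.6
ex [ 0.991 -0.136] ey [0.136 0.991]
```

View pics/t3.png

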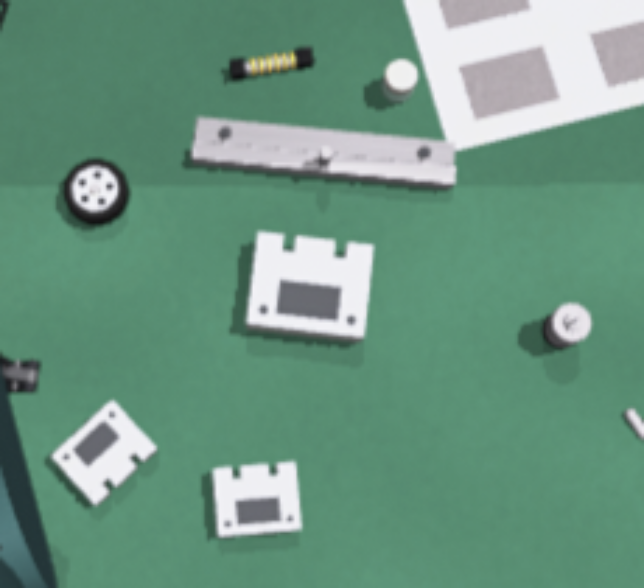

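The view shows the block square in front of the fence: 1.6° off, 1 mm off along the fence, 71 mm clear, grooves up towards the pin at (325,155), bystanders untouched. Next I go behind it with parted fingers and push straight along the fence's x axis.

```bash
python3 -m pendant '[[[0.5,0.031,-0.285,0,0,0,0],[0.5,0.031,-0.285,0,0,0,0],[0.5,0.031,-0.285,0,0,0,0],[0.5,0.031,-0.285,0,0,0,0],[0.5,0.031,-0.285,0,0,0,0],[0.5,0.031,-0.285,0,0,0,0],[0.5,0.031,-0.285,0,0,0,0],[0.5,0.031,-0.285,0,0,0,0],[0.5,0.031,-0.285,0,0,0,0],[0.5,0.031,-0.285,-0.04,0,0,0],[0.5,0.031,-0.285,-0.08,0,0,0],[0.5,0.031,-0.285,-0.11,0,0,0],[0.5,0.031,-0.285,-0.126,0,0,0],[0.5,0.031,-0.285,-0.126,0,0,0],[0.5,0.031,-0.285,-0.126,0,0,0]]]'
```

```text
time: 7.9
tool_pos: [0.4867, -0.0335, 0.1801]
tcp_rot: [0.999, -0.054, -0.001, -0.0]
wrist_force: [0.4, -0.9, 0.6]
opening: 0.064
grip_force: 0.0
```

```bash
python3 -m pendant '[[[0.5,0.010,-0.001,0,0,0,0],[0.5,0.018,-0.002,0,0,0,0],[0.5,0.025,-0.003,0,0,0,0],[0.5,0.032,-0.0035,0,0,0,0],[0.5,0.039,-0.004,0,0,0,0],[0.5,0.046,-0.005,0,0,0,0],[0.5,0.053,-0.006,0,0,0,0],[0.5,0.060,-0.0065,0,0,0,0],[0.5,0.067,-0.007,0,0,0,0],[0.5,0.074,-0.008,0,0,0,0],[0.5,0.080,-0.0085,0,0,0,0],[0.5,0.083,-0.009,0,0,0,0],[0.5,0.083,-0.009,0,0,0,0]]]'
python3 - <<'E'
from h import *
block(-6)
E
```

```text
time: 8.98
tool_pos: [0.5712, -0.0431, 0.1815]
tcp_rot: [0.999, -0.054, 0.001, 0.0]
wrist_force: [-1.5, 0.5, 1.2]
opening: 0.064
grip_force: 0.9
block [0.6084 0.0474] size [0.0081 0.0086] n 14 yaw -0.7 rel fence deg 5.4 fence xy [-0.0777  0.0926] gap face 0.0329
tcp [ 0.5712 -0.0431  0.1815] in block [-0.0361 -0.091 ] F [-1.5  0.5  1.2] t 8.9833
ex [ 1.    -0.012] ey [0.012 1.   ]
```

```bash
python3 -m pendant '[[[0.5,0.002,0,0,0,0,0],[0.5,0.004,-0.0005,0,0,0,0],[0.5,0.004,-0.0005,0,0,0,0],[0.5,0.004,-0.0005,0,0,0,0]]]'; python3 -m pendant '[[[0.5,0.0015,0,0,0,0,0],[0.5,0.0015,0,0,0,0,0],[0.5,0.0015,0,0,0,0,0]]]'
```

```text
time: 9.37
tool_pos: [0.5733, -0.0434, 0.1808]
tcp_rot: [0.999, -0.054, -0.001, -0.0]
wrist_force: [-4.7, 1.4, 3.7]
opening: 0.0645
grip_force: 2.6
time: 9.62
tool_pos: [0.5746, -0.0434, 0.1807]
tcp_rot: [0.999, -0.054, -0.001, -0.0]
wrist_force: [-5.6, 0.7, 3.6]
opening: 0.0639
grip_force: 2.8
```

```bash
python3 -m pendant '[[[0.5,0.0015,0,0,0,0,0],[0.5,0.002,0,0,0,0,0],[0.5,0.002,0,0,0,0,0],[0.5,0.002,0,0,0,0,0]]]'; python3 -m pendant '[[[0.5,0.002,0,0,0,0,0],[0.5,0.002,0,0,0,0,0],[0.5,0.002,0,0,0,0,0]]]'; python3 - <<'E'
from h import *
im,d=grab_frame("scene"); cv2.imwrite("pics/s2.png",cv2.resize(im[120:300,150:380],None,fx=3.2,fy=3.2,interpolation=cv2.INTER_CUBIC))
E
```

```text
time: 9.95
tool_pos: [0.576, -0.0434, 0.1807]
tcp_rot: [0.999, -0.054, -0.002, -0.0]
wrist_force: [-7.2, -0.3, 4.7]
opening: 0.064
grip_force: 3.7
time: 10.2
tool_pos: [0.5766, -0.0433, 0.1804]
tcp_rot: [0.999, -0.054, -0.004, -0.0]
wrist_force: [-10.9, -0.7, 7.6]
opening: 0.0642
grip_force: 5.7
```

View pics/s2.png

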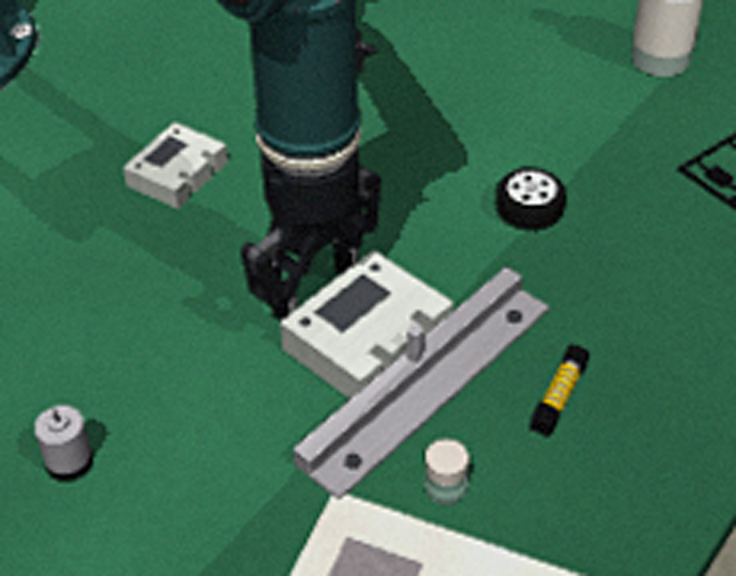

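The block appears to stand flat against the fence with the pin (415,340) between its slots, and the force is rising. One last small press, then I'll draw back and check.

```bash
python3 -m pendant '[[[0.5,0.002,0,0,0,0,0],[0.5,0.003,0,0,0,0,0],[0.5,0.003,0,0,0,0,0],[0.5,0.003,0,0,0,0,0]]]'; python3 -m pendant '[[[0.5,-0.005,0.0005,0,0,0,0],[0.5,-0.02,0.002,0,0,0,0],[0.5,-0.05,0.005,0,0,0,0],[0.5,-0.05,0.005,0.04,0,0,0],[0.5,-0.05,0.005,0.08,0,0,0],[0.5,-0.05,0.005,0.12,0,0,0],[0.5,-0.12,0.28,0.12,0,0,0],[0.5,-0.12,0.28,0.12,0,0,0],[0.5,-0.12,0.28,0.12,0,0,0],[0.5,-0.12,0.28,0.12,0,0,0],[0.5,-0.12,0.28,0.12,0,0,0],[0.5,-0.12,0.28,0.12,0,0,0],[0.5,-0.12,0.28,0.12,0,0,0],[0.5,-0.12,0.28,0.12,0,0,0],[0.5,-0.12,0.28,0.12,0,0,0],[0.5,-0.12,0.28,0.12,0,0,0]]]'
python3 - <<'E'
from h import *
im=block(-6); cv2.imwrite("pics/t4.png",cv2.resize(im[110:260,190:400],None,fx=3.6,fy=3.6,interpolation=cv2.INTER_CUBIC))
E
```

```text
time: 10.58
tool_pos: [0.5775, -0.0431, 0.18]
tcp_rot: [0.999, -0.054, -0.007, -0.0]
wrist_force: [-16.6, -1.5, 11.2]
opening: 0.0641
grip_force: 8.5
time: 11.92
tool_pos: [0.4632, 0.2364, 0.301]
tcp_rot: [0.999, -0.054, 0.001, -0.0]
wrist_force: [0.4, -0.6, -0.0]
opening: 0.0641
grip_force: 0.0
block [ 0.6297 -0.0464] size [0.1113 0.086 ] n 919 yaw -6.3 rel fence deg -0.2 fence xy [-0.0464  0.0016] gap face 0.0014
tcp [0.4632 0.2364 0.301 ] in block [-0.1968  0.2627] F [ 0.4 -0.6 -0. ] t 11.9167
ex [ 0.994 -0.11 ] ey [0.11  0.994]
```

View pics/t4.png

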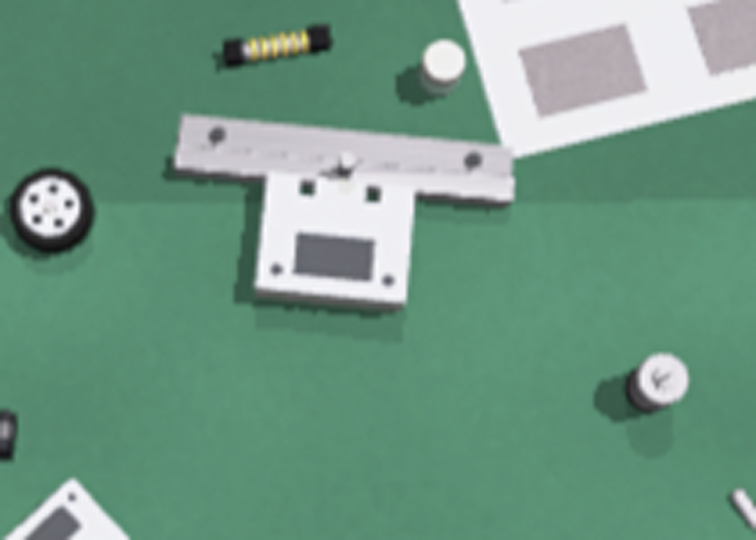

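The block sits flush, with its slots at (307,187) and (373,193) either side of the pin at (345,165). It is 0.2° off parallel and 1.6 mm off along the fence. The bystanders haven't moved and the hand is clear, so I'm handing in.

```bash
python3 -c "
from rig import order
print(order.hand_in())"
```

```text
the job is handed in; nothing more can be done
None
```

I handed the job in with the block flush against the fence, 0.2° off parallel and about 2 mm off the pin in the last picture, the hand drawn back and everything else where it stood; the hand-in returned no verdict.

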